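# Open a zone on the paging console and hold the talk bar

### The job

An announcement is about to be read: on the paging-microphone console, gently press the third zone key from the left in the rear row fully down with the fingertips and let it come up again, then press the wide talk bar gently all the way down and finish while holding it there. Left and rear are as seen by the operator, with the talk bar on the near side, facing the console from the robot's side. Press no other key, leave the volume knob and the gooseneck microphone untouched, and do not lift or shift the console or anything lying around it.

Things in the scene. Friction and masses are not known exactly. Their poses are not given: they have to be found in the camera images.
- console: paging-microphone console: dark metal desk unit 200 mm deep (x) by 320 wide (y), loose, about 2 kg. Origin: centre of its underside. x points to its rear (away from the operator and the robot), y to the operator's left. The top panel slopes 0.122 rad, from 34 mm high at the operator's edge to 58 mm at the rear; on it two rows of four square zone keys and, on the operator's side, the talk bar, all white
- key_a3_top (a point): centre of the top face of the zone key to press: square cap 18 x 18 mm, 9 mm above the panel; next keys 36 mm to each side and 48 mm in front (centres). 58 mm up the slope and 44 mm left of the panel's centre. z: the panel's normal, outward; x: up the slope; y: left. Spring key, goes down 5 mm along the normal, 1.2 N to start, 3.5 N fully down, comes up by itself
- key_a3 (a joint): press depth of that key, m: 0 up, 0.005 fully down
- talk_top (a point): centre of the top face of the talk bar: 28 mm (x) by 92 mm (y), 11 mm above the panel; 62 mm down the slope and 62 mm left of the panel's centre. Axes as for the key: z is the panel's normal. Spring bar, goes down 6 mm along the normal, 1.5 N to start, 4.5 N fully down, comes up when let go
- talk (a joint): press depth of the talk bar, m: 0 up, 0.006 fully down
- gooseneck: gooseneck microphone fixed on the console (frame: that of the console): a 9 mm dark stem from the panel's right rear corner (55 mm behind, 130 mm right of the console's centre), up to 240 mm above the table, bending towards the operator to a 32 mm foam head that ends 78 mm in front of the centre, 130 mm right of it. Not to be touched
- volume (a joint): angle of the black volume knob (28 mm across, 16 mm high; centre 68 mm to the right of the right-hand key of the front zone row), rad, clockwise; its setting varies; not to be touched
- chime (a joint): press depth of the round chime key (20 mm across, centre 41 mm to the right of the talk bar's right-hand end), m: 0 up, 0.005 down; not to be pressed
- key_a1 (a joint): press depth of the first (left-hand) zone key of the rear row, m: 0 up, 0.005 down; not to be pressed
- key_a2 (a joint): press depth of the second zone key of the rear row, m: 0 up, 0.005 down; not to be pressed
- key_a4 (a joint): press depth of the fourth (right-hand) zone key of the rear row, m: 0 up, 0.005 down; not to be pressed
- key_b1 (a joint): press depth of the first (left-hand) zone key of the front row, m: 0 up, 0.005 down; not to be pressed
- key_b2 (a joint): press depth of the second zone key of the front row, m: 0 up, 0.005 down; not to be pressed
- key_b3 (a joint): press depth of the third zone key of the front row, m: 0 up, 0.005 down; not to be pressed
- key_b4 (a joint): press depth of the fourth (right-hand) zone key of the front row, m: 0 up, 0.005 down; not to be pressed
- pen: bystander: a grey pen, 140 mm long, 13 mm high, lying in front of the console, along its front edge. Origin: centre of its underside
- tumbler: bystander: an empty steel tumbler, 72 mm across, 100 mm high; stands left of the console or by its right front corner. Origin: centre of its underside
- timer: bystander: a small white desk timer, 70 mm wide, 60 mm high; stands left of the console or by its right front corner. Origin: centre of its underside
- tin: bystander: a flat round aluminium tin, 67 mm across, 27 mm high; left of the console or by its right front corner. Origin: centre of its underside
- disc_cases: bystander: three disc cases stacked (about 140 x 155 mm, 33 mm high), right of the console. Origin: centre of its underside
- cradle_mic: bystander: a hand microphone lying in a black cradle, about 210 mm long, 85 mm high, left of the console. Origin: centre of its underside
- remote: bystander: a black remote control, 155 x 44 x 20 mm, right of the console. Origin: centre of its underside

How it is judged:
By the outcome, as a careful person would: the job done as asked, in the order asked, and still so for the second after the job is handed in, while the arm keeps its last pose, push and grip.
It also fails if it takes over 38 s, if anything falls off the work surface, if the arm or the gripper's body presses on something with over 40 N, if the wrist force passes 120 N, or if a joint passes its speed limit or range.

### The arm

A 6-joint arm with a two-finger parallel gripper is mounted at the origin on the work surface. World frame = base frame: x ahead of the robot, y to its left, z up, the work surface at z = 0. Lengths are in m, angles in rad, forces in N, time in s.
With the tool pointing down it reaches from about 0.25 to 0.8 m from the base axis. Payload 8.5 kg.
Tool frame: the origin (TCP) lies on the centre line of the jaws, within the pads' length; the fingertips stand 8 mm ahead of it and the grasp point (between the pads) lies 11 mm behind it; y points along the fingers, x is the direction in which the jaws open and shut, and the axes are right-handed (so a half turn about y gives the same grasp; the last joint's range is limited). The gripper opens to 85 mm and grips with 20 to 120 N. Pads are 22 mm wide; open, the fingers measure 114 mm over their backs; the gripper's body (76 mm by 85 mm) begins 54 mm behind the grasp point. The pads swing forward as they close: fully open they stand 13 mm farther back than shut.
Start: joints at [1.302, 0.238, -0.013, 1.319, 0, 1.571], TCP at [0.139, 0.506, 0.239] pointing down, gripper open.
Joint ranges: [-2.66, 2.66], [-1.03, 1.9], [-1.14, 1.46], [-1.82, 2.27], [-1.45, 1.34], [-3.14, 3.14]. Speed limits (rad/s): [2.22, 2.22, 2.79, 3.14, 3.14, 3.14].

### API

Orientations are given as [roll, pitch, yaw] about the fixed x, y, z axes, in that order (R = Rz(yaw) Ry(pitch) Rx(roll)).
In Python, from plant import state, capture, close_job gives the robot as it stands.
- The arm moves only by the tool apply_moves, never from a script. Its argument "motion" is one flat list of numbers, 7 for each row, row after row: the turn, a rotation vector about the tool's x, y, z in degrees, then the shift along the tool's x, y, z in m, then the gripper command: -1 is shut, 1 is fully open, values between are in proportion. In form: [ax, ay, az, x, y, z, grip, ax, ay, az, x, y, z, grip, ...]. A call has 1 to 12 rows; each row shifts and turns the commanded pose from where the row before left it, along the tool's axes as they then stand; what a row does not reach is not made up. A row lasts 1/10 s, in which the tool goes at most 50 mm and 8.59 degrees, less where a joint would pass 70% of its speed; a pose out of reach is approached as far as the arm can. A call is refused whole if a number of a shift passes 0.05 or a number of a turn 8.59, either way. A call with a gripper value outside its range is refused whole. The fingers move at their own pace and stop on an object; "grip_force" is the grip in N (left out, the last holds). Time passes only in rows, so rows that do not move let the fingers close. It gives the time, the measured TCP pose, the force and the opening at its end, in the units of the state.
- state(): the state, without advancing time (a new reading comes with each control period).
- capture(name): name is "side" or "top"; returns a dict with "color" (420x560x3 uint8, red, green, blue), "camera_matrix" (3x3 intrinsics, pixels), "eye" and "attitude" of the camera in the world. Camera axes: x right, y down, z forward; pixel columns grow to the right and rows downward; lengths in m; the calibration is good to about 2 mm. A picture is of the moment at which its call begins. There is no depth.
- close_job(): hands the job in, once; it reports no verdict.
The state is a dict: "time_s": time; "qpos": joint angles; "joint_vel": joint speeds; "joint_efforts": joint torques, N m; "ee_pos": TCP position; "tcp_rot": TCP orientation; "contact_force": force on the tool from outside, world axes, zero at the start; "ft_torque": the same for the moment, N m; "grip_width": finger opening in m.
Only numpy, scipy, OpenCV 4.12 (cv2) and the standard library are available. Lean on these libraries where they do the work, as an engineer would, in place of code of your own. Each camera call takes 0.05 s, during which the arm holds its last target.

## Working session

There is one attempt and no reset: what is moved stays moved. The work goes in short steps, Python scripts to look and compute and a tool call to move; the robot and the scene stay as the last step left them, time stands still between calls to the robot, and variables do not carry over. Pictures are saved under pics/ and viewed, and the job is handed in when it is done.

Besides the shell and the picture viewer there is one more tool, called after "Call:" by a JSON object that holds its "method" and its "body", one argument or row to a line. apply_moves: Moves the arm, as the interface text tells. Its arguments: {"type":"object","properties":{"motion":{"type":"array"},"grip_force":{"type":"number"}},"required":["motion"]}

```bash
mkdir -p pics; ls
python3 - <<'E'
from plant import state,capture
import cv2,pickle
s=state();print(s)
for n in("top","side"):
    c=capture(n);pickle.dump(c,open(n+'.pkl','wb'));print(n,c['camera_matrix'],c['eye'],c['attitude'])
    cv2.imwrite(f'pics/{n}0.png',c['color'][:,:,::-1])
E
```

```text
pics
{'time_s': 0.0, 'qpos': array([ 1.30201364e+00,  2.38779829e-01, -1.42518201e-02,  1.31919472e+00,
       -3.33950927e-05,  1.57078703e+00]), 'joint_vel': array([-3.34363346e-04, -2.88802382e-04, -9.74230850e-04,  6.27499910e-05,
        9.62679989e-05, -1.04929014e-03]), 'joint_efforts': array([ 7.64683755e-04, -5.38785195e+01,  3.46433544e+01,  1.85769779e-02,
       -4.55811585e-05,  1.17925407e-05]), 'ee_pos': array([0.13932112, 0.50576064, 0.23867906]), 'tcp_rot': array([-1.57082971e+00,  1.43004069e-03,  1.30202293e+00]), 'contact_force': array([-0.09140709, -1.10888662, -0.0649838 ]), 'ft_torque': array([0.00521481, 0.04982825, 0.00535858]), 'grip_width': 0.08529635281085049}
top [[443.58880424   0.         274.30018417]
 [  0.         443.58880424 208.33108068]
 [  0.           0.           1.        ]] [0.39085873 0.03842652 1.42921522] [-3.01563476 -0.01473189 -1.56051621]
side [[407.56094005   0.         274.26626828]
 [  0.         407.56094005 204.69989372]
 [  0.           0.           1.        ]] [-0.03590553 -0.60176199  0.7648636 ] [-2.24101588  0.01217825 -0.79257239]
```

View pics/top0.png

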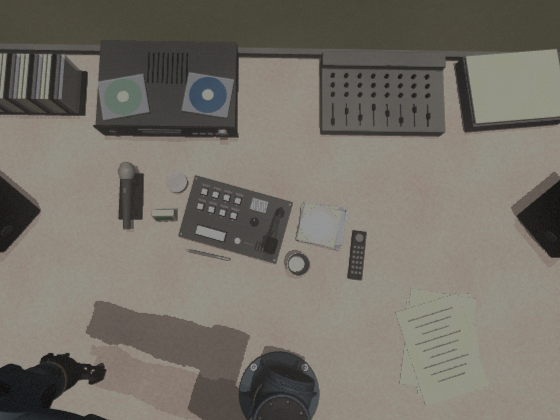

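View pics/side0.png

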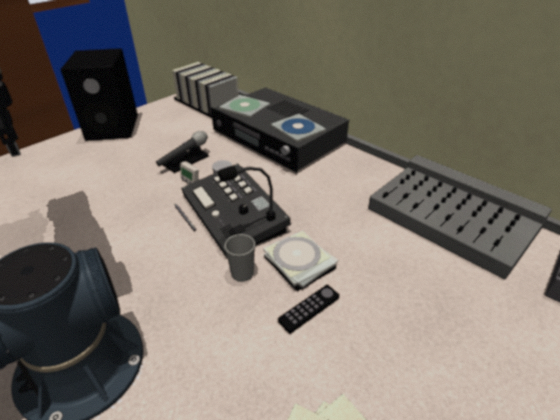

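Run:
```python
import pickle,cv2
c=pickle.load(open('top.pkl','rb'))['color'][:,:,::-1]
cv2.imwrite('pics/topz.png',cv2.resize(c[90:240,190:380],None,fx=4,fy=4,interpolation=cv2.INTER_CUBIC))
c=pickle.load(open('side.pkl','rb'))['color'][:,:,::-1]
cv2.imwrite('pics/sidez.png',cv2.resize(c[120:320,200:460],None,fx=3,fy=3,interpolation=cv2.INTER_CUBIC))
```

```text
(no output)
```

View pics/topz.png

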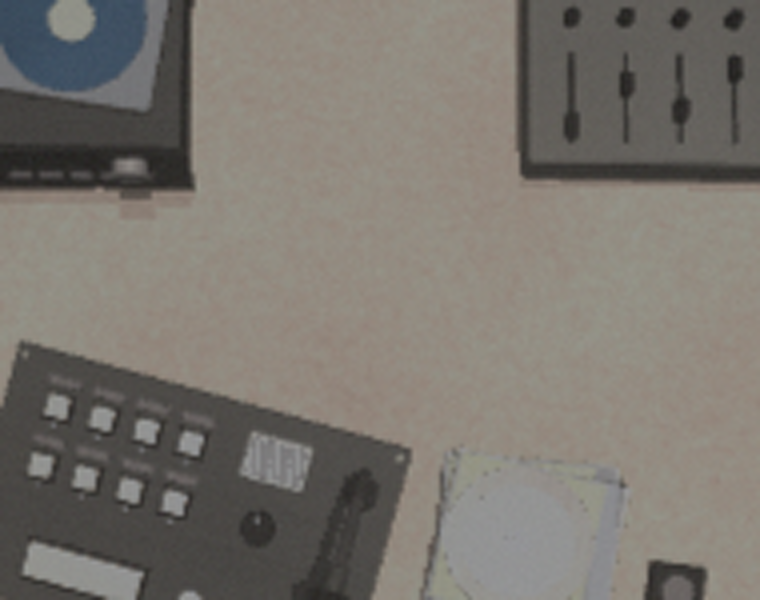

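View pics/sidez.png

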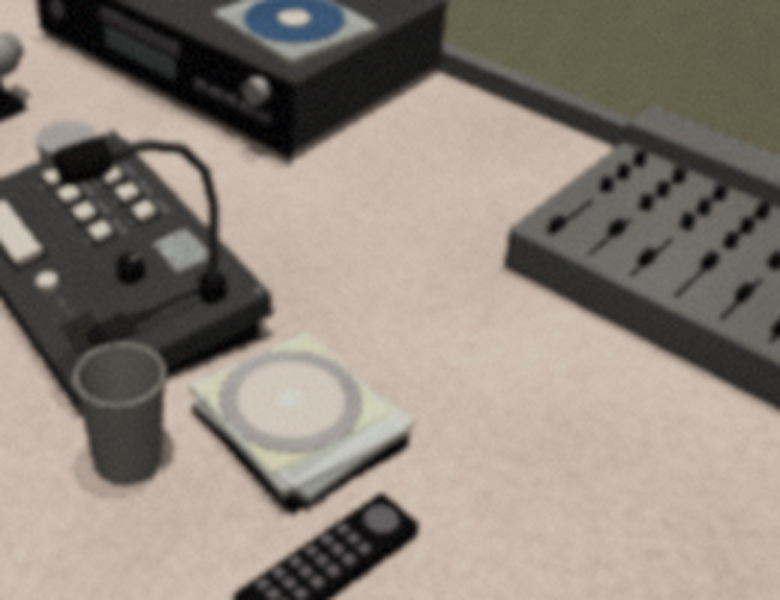

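```bash
cat > h.py <<'E'
import numpy as np,pickle,cv2
from scipy.spatial.transform import Rotation as R
from scipy.optimize import least_squares
def proj(c,P):
    Rm=R.from_euler('xyz',c['attitude']).as_matrix()
    q=(np.atleast_2d(P)-c['eye'])@Rm; uv=q@c['camera_matrix'].T
    return uv[:,:2]/uv[:,2:]
Rp=R.from_euler('y',-0.122).as_matrix()
def panel(u,l,h): return np.array([0,0,.046])+Rp@np.array([u,l,h])
names=['a1','a2','a3','a4','b1','b2','b3','b4','talk']
M=np.array([panel(.058,y,.009) for y in(.116,.08,.044,.008)]+[panel(.010,y,.009) for y in(.116,.08,.044,.008)]+[panel(-.062,.062,.011)])
def world(p,P): return R.from_euler('z',p[2]).apply(P)+[p[0],p[1],0]
E
python3 - <<'E'
from h import *
t=pickle.load(open('top.pkl','rb'));s=pickle.load(open('side.pkl','rb'))
def blobs(c,x0,y0,x1,y1,th):
    g=cv2.resize(c['color'][y0:y1,x0:x1].min(2),None,fx=4,fy=4,interpolation=cv2.INTER_CUBIC)
    n,l,st,ce=cv2.connectedComponentsWithStats((g>th).astype(np.uint8))
    return [(round((ce[i][0]+.5)/4-.5+x0,2),round((ce[i][1]+.5)/4-.5+y0,2),st[i][4]) for i in range(1,n) if 60<st[i][4]<4000]
bt=blobs(t,185,180,262,246,125);print(bt)
bs=blobs(s,190,168,255,220,150);print(bs)
g=t['color'];cv2.imwrite('pics/tz2.png',cv2.resize(g[170:285,160:320,::-1],None,fx=5,fy=5,interpolation=cv2.INTER_CUBIC))
g=s['color'];cv2.imwrite('pics/sz2.png',cv2.resize(g[150:260,165:300,::-1],None,fx=5.5,fy=5.5,interpolation=cv2.INTER_CUBIC))
print(proj(t,world([.5,.08,0],M)))
E
```

```text
[(np.float64(185.15), np.float64(182.08), np.int32(117)), (np.float64(188.18), np.float64(188.27), np.int32(803)), (np.float64(223.21), np.float64(180.5), np.int32(207)), (np.float64(248.43), np.float64(183.95), np.int32(3223)), (np.float64(203.9), np.float64(191.17), np.int32(348)), (np.float64(215.02), np.float64(194.16), np.int32(358)), (np.float64(226.12), np.float64(197.21), np.int32(354)), (np.float64(185.34), np.float64(200.6), np.int32(167)), (np.float64(237.25), np.float64(200.33), np.int32(354)), (np.float64(253.16), np.float64(203.97), np.int32(587)), (np.float64(258.38), np.float64(205.29), np.int32(525)), (np.float64(199.67), np.float64(205.86), np.int32(343)), (np.float64(210.75), np.float64(208.98), np.int32(341)), (np.float64(261.05), np.float64(208.94), np.int32(69)), (np.float64(221.95), np.float64(212.17), np.int32(345)), (np.float64(233.06), np.float64(215.18), np.int32(368)), (np.float64(210.1), np.float64(232.82), np.int32(3558)), (np.float64(237.03), np.float64(240.28), np.int32(366)), (np.float64(191.7), np.float64(243.47), np.int32(807))]
[(np.float64(203.16)
[... 223 characters left out ...]
1.71), np.float64(183.17), np.int32(239)), (np.float64(222.38), np.float64(183.7), np.int32(219)), (np.float64(203.0), np.float64(196.33), np.int32(2600)), (np.float64(247.37), np.float64(189.18), np.int32(256)), (np.float64(227.49), np.float64(189.7), np.int32(252)), (np.float64(232.75), np.float64(196.0), np.int32(258)), (np.float64(192.04), np.float64(215.86), np.int32(664)), (np.float64(215.11), np.float64(212.64), np.int32(278))]
[[217.52404282 210.12138514]
 [229.15209028 210.26065153]
 [240.77203137 210.39982083]
 [252.38387458 210.53889314]
 [217.33010957 225.60818521]
 [228.95989412 225.74207071]
 [240.58156994 225.87586286]
 [252.19514549 226.00956176]
 [234.4353041  249.09213186]]
```

```bash
sleep 1
python3 - <<'E'
from h import *
t=pickle.load(open('top.pkl','rb'));s=pickle.load(open('side.pkl','rb'))
T=np.array([[203.9,191.17],[215.02,194.16],[226.12,197.21],[237.25,200.33],[199.67,205.86],[210.75,208.98],[221.95,212.17],[233.06,215.18],[210.1,232.82]])
S=np.array([[241.71,183.17],[247.37,189.18],[222.38,183.7],[227.49,189.7],[232.75,196.0],[203.,196.33]]);si=[2,3,5,6,7,8]
ft=lambda p:(proj(t,world(p,M))-T).ravel()
fs=lambda p:(proj(s,world(p,M[si]))-S).ravel()
for n,f in(('top',ft),('side',fs),('both',lambda p:np.r_[ft(p),fs(p)])):
    r=least_squares(f,[.5,.13,-.25]);print(n,r.x,np.abs(r.fun).max(),r.fun.round(1))
    print(world(r.x,M[[2,8]]))
p=r.x
g=world(p,[[-.078,-.13,.24],[.055,-.13,.05]]);print('mic',g)
# overlay boundaries
im=cv2.resize(t['color'][170:285,160:320,::-1],None,fx=5,fy=5,interpolation=cv2.INTER_CUBIC)
cor=world(p,[[-.1,-.16,.034],[-.1,.16,.034],[.1,.16,.058],[.1,-.16,.058]])
q=((proj(t,cor)-[160,170]+.5)*5).astype(int);cv2.polylines(im,[q],True,(0,0,255))
for m in world(p,M):
    u=((proj(t,m)[0]-[160,170]+.5)*5).astype(int);cv2.circle(im,tuple(map(int,u)),2,(0,0,255),-1)
cv2.imwrite('pics/ov.png',im)
E
```

```text
top [ 0.53123351  0.14254819 -0.26144142] 0.11072058065329315 [-0.  -0.1 -0.  -0.  -0.   0.  -0.   0.   0.1  0.   0.1  0.  -0.  -0.1
  0.   0.  -0.   0.1]
[[0.59716089 0.17045608 0.06199156]
 [0.4865177  0.21869357 0.04937299]]
side [ 0.53067136  0.1410014  -0.25280067] 0.23764830424434535 [ 0.1 -0.   0.1  0.  -0.1  0.   0.   0.   0.2  0.  -0.2 -0.1]
[[0.59635514 0.1694779  0.06199156]
 [0.48529927 0.21675757 0.04937299]]
both [ 0.53117204  0.14218377 -0.25921971] 0.48174985581232477 [ 0.  -0.   0.   0.1  0.   0.1  0.   0.   0.2  0.1  0.2  0.1  0.1 -0.
  0.1  0.1  0.1  0.1  0.1 -0.2  0.  -0.1 -0.1 -0.3 -0.  -0.2  0.1 -0.2
 -0.3 -0.5]
[[0.59703725 0.17023806 0.06199156]
 [0.48628717 0.21822962 0.04937299]]
mic [[0.42245556 0.03652049 0.24      ]
 [0.55101207 0.00242908 0.05      ]]
```

View pics/ov.png

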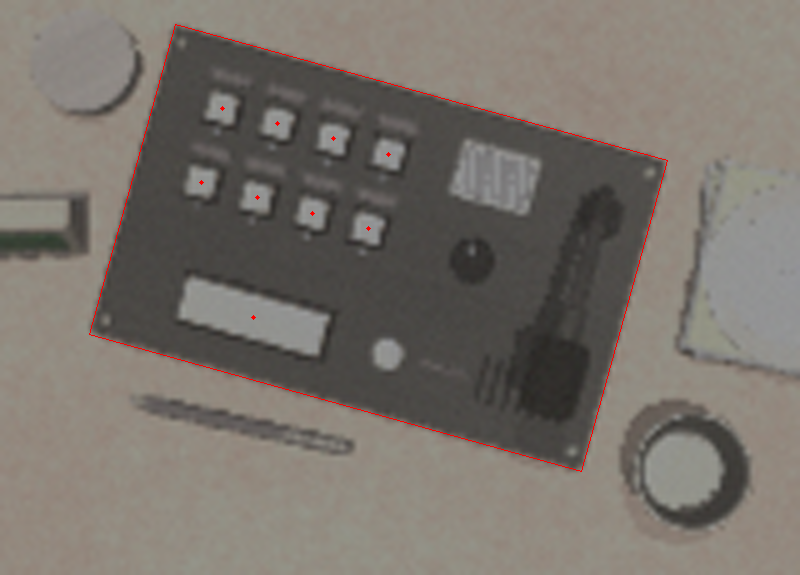

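View pics/sz2.png

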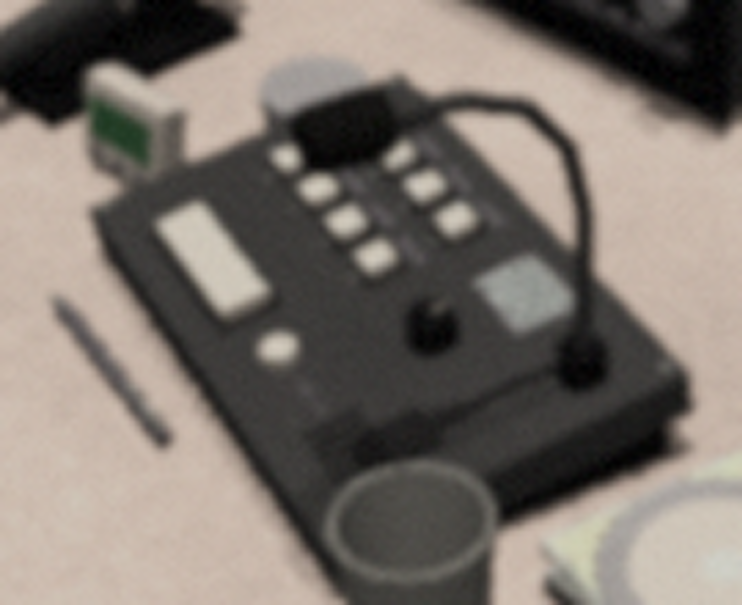

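Call:
{"method": "apply_moves", "body": {
  "motion": [0,0,0,-0.012,0,-0.033,-1,0,0,0,-0.012,0,-0.033,-1,0,0,0,-0.012,0,-0.033,-1,0,0,0,-0.012,0,-0.033,-1,0,0,0,-0.012,0,-0.033,-1,0,0,0,-0.012,0,-0.033,-1,0,0,0,-0.012,0,-0.033,-1,0,0,0,-0.012,0,-0.033,-1,0,0,0,-0.012,0,-0.033,-1,0,0,0,-0.012,0,-0.033,-1,0,0,0,-0.012,0,-0.033,-1,0,0,0,-0.012,0,-0.033,-1],
  "grip_force": 20
}}

```text
time_s: 1.3
ee_pos: [0.4839, 0.261, 0.239]
tcp_rot: [-1.57, 0.0, 1.302]
contact_force: [-1.2, 0.6, 0.0]
grip_width: -0.0
```

Call:
{"method": "apply_moves", "body": {
  "motion": [0,7.5,0,0,0,0,-1,0,7.5,0,0,0,0,-1,0,7.5,0,0,0,0,-1,0,7.5,0,0,0,0,-1,0,7.5,0,0,0,0,-1,0,7.5,0,0,0,0,-1,0,7.5,0,0,0,0,-1,0,7.5,0,0,0,0,-1,0,7.5,0,0,0,0,-1,0,7.5,0,0,0,0,-1,0,7.5,0,0,0,0,-1,0,7,0,0,0,0,-1]
}}

```text
time_s: 2.5
ee_pos: [0.4827, 0.262, 0.2389]
tcp_rot: [-1.572, 0.001, -0.265]
contact_force: [0.9, 0.7, -1.0]
grip_width: 0.0002
```

```bash
cat >> h.py <<'E'
YAW=-.26
RT=R.from_euler('z',YAW)*R.from_euler('y',-.122)*R.from_euler('x',-np.pi/2)
n=(R.from_euler('z',YAW)*R.from_euler('y',-.122)).apply([0,0,1])
A3=np.array([.597,.1703,.062]);TK=np.array([.4864,.2185,.0494])
def rel(s,tip):  # tip: desired fingertip world position
    Rc=R.from_euler('xyz',s['tcp_rot'])
    print('turn deg',np.degrees((Rc.inv()*RT).as_rotvec()).round(2))
    tcp=tip+.008*n
    d=tcp-s['ee_pos']
    print('shift in cur tool',Rc.inv().apply(d).round(4),'in target tool',RT.inv().apply(d).round(4))
    print('t',s['time_s'],'F',s['contact_force'].round(2),'Fn',round(float(s['contact_force']@n),2),'ee',s['ee_pos'].round(4),'q',s['qpos'].round(3),'gw',round(s['grip_width'],4))
E
python3 - <<'E'
from h import *
from plant import state,capture
s=state();rel(s,A3+.03*n)
for k in("side","top"):
    c=capture(k);cv2.imwrite(f'pics/{k}1.png',c['color'][:,:,::-1])
E
```

```text
turn deg [ 0.06 -0.31 -7.03]
shift in cur tool [ 0.1298  0.1391 -0.0584] in target tool [ 0.1115  0.1539 -0.0592]
t 2.5 F [ 0.95  0.74 -1.03] Fn -1.11 ee [0.4827 0.262  0.2389] q [ 0.497  0.281  0.044  1.335 -0.     2.334] gw 0.0002
```

View pics/side1.png

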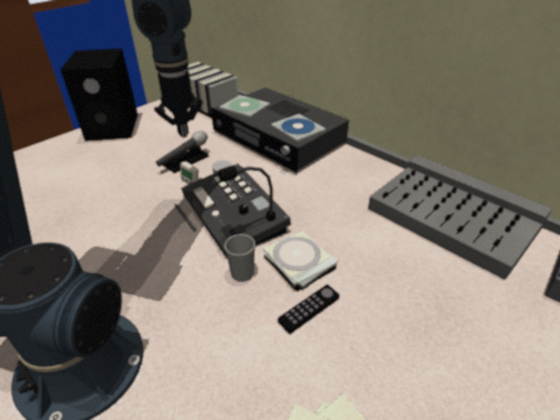

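View pics/top1.png

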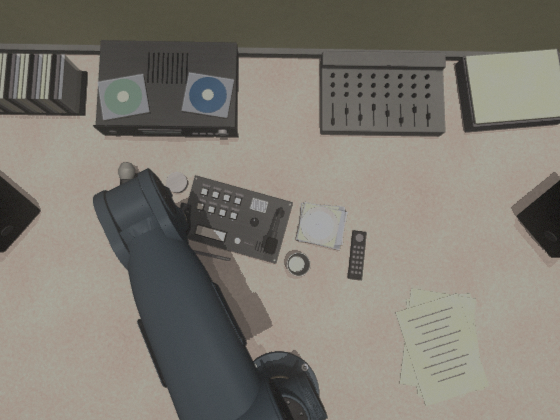

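Run:
```python
from h import *
s=pickle.load(open('side.pkl','rb'))
for z in(.23,.3,.4,.45,.5,.55,.6): print(z,proj(s,[.483,.262,z]))
```

```text
0.23 [[183.65216248 136.2098441 ]]
0.3 [[179.59023571 112.20655841]]
0.4 [[173.17066325  74.27115465]]
0.45 [[169.65010823  53.46701593]]
0.5 [[165.89473687  31.27526877]]
0.55 [[161.88024575   7.55229618]]
0.6 [[157.57885776 -17.86604608]]
```

Call:
{"method": "apply_moves", "body": {
  "motion": [0,0,0,0.0216,0.015,-0.0097,-1,0,0,0,0.0216,0.015,-0.0097,-1,0,0,0,0.0216,0.015,-0.0097,-1,0,0,0,0.0216,0.015,-0.0097,-1,0,0,0,0.0216,0.015,-0.0097,-1,0,0,0,0.0216,0.015,-0.0097,-1,0,-0.3,-3.5,0,0,0,-1,0,0,-3.5,0,0,0,-1,0,0,0,0,0,0,-1,0,0,0,0,0,0,-1]
}}

```text
time_s: 3.6
ee_pos: [0.5929, 0.1727, 0.1495]
tcp_rot: [-1.571, -0.121, -0.252]
contact_force: [0.4, -0.2, 0.3]
grip_width: 0.0003
```

Run:
```python
from h import *
from plant import state,capture
s=state();rel(s,A3+.02*n)
```

```text
turn deg [-0.03  0.44 -0.06]
shift in cur tool [-0.006   0.0595 -0.0013] in target tool [-0.0061  0.0595 -0.0013]
t 3.6 F [ 0.4  -0.18  0.34] Fn 0.28 ee [0.5929 0.1727 0.1495] q [ 0.315  0.363 -0.076  1.03  -0.065  2.135] gw 0.0003
```

Call:
{"method": "apply_moves", "body": {
  "motion": [0,0.45,0,-0.003,0.015,-0.0013,-1,0,0,0,-0.003,0.015,0,-1,0,0,0,0,0.015,0,-1,0,0,0,0,0.0145,0,-1,0,0,0,0,0,0,-1,0,0,0,0,0,0,-1]
}}

```text
time_s: 4.2
ee_pos: [0.5944, 0.171, 0.0896]
tcp_rot: [-1.57, -0.121, -0.262]
contact_force: [0.7, 0.4, -0.2]
grip_width: -0.0003
```

Run:
```python
from h import *
from plant import state,capture
s=state();rel(s,A3+.0*n)
print([state()['contact_force'].round(2) for _ in range(3)])
for k in("side","top"):
    c=capture(k);g=c['color'][:,:,::-1]
    pickle.dump(c,open(k+'2.pkl','wb'))
    cv2.imwrite(f'pics/{k}2.png',cv2.resize(g[80:250,150:310],None,fx=3.5,fy=3.5,interpolation=cv2.INTER_CUBIC))
```

```text
turn deg [-0.01 -0.11 -0.05]
shift in cur tool [-0.0007  0.0197 -0.    ] in target tool [-0.0007  0.0197 -0.    ]
t 4.2 F [ 0.66  0.37 -0.16] Fn -0.23 ee [0.5944 0.171  0.0896] q [ 0.312  0.41  -0.168  0.89  -0.065  2.141] gw -0.0003
[array([ 0.66,  0.37, -0.16]), array([ 0.66,  0.37, -0.16]), array([ 0.66,  0.37, -0.16])]
```

View pics/side2.png

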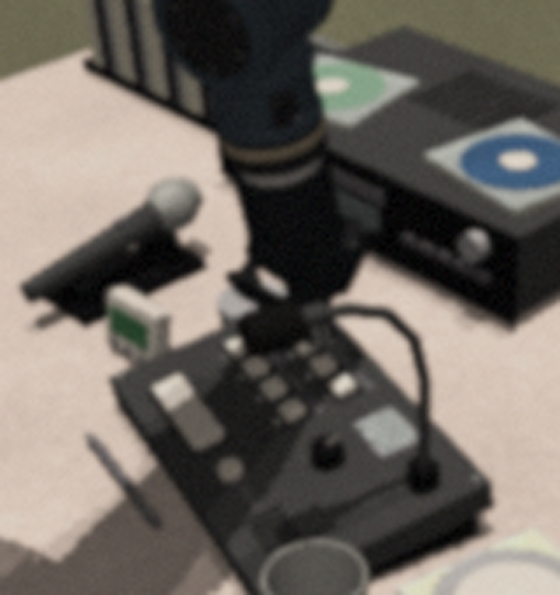

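View pics/top2.png

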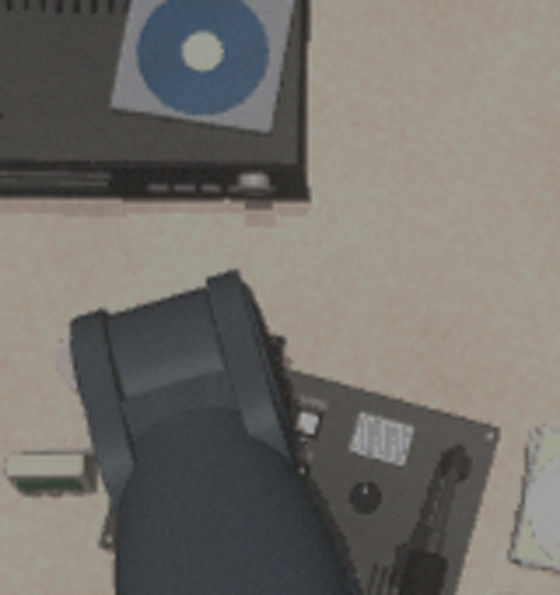

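Call:
{"method": "apply_moves", "body": {
  "motion": [0,0,0,-0.0003,0.008,0,-1,0,0,0,-0.0004,0.007,0,-1,0,0,0,0,0.001,0,-1,0,0,0,0,0,0,-1,0,0,0,0,0,0,-1]
}}

```text
time_s: 4.8
ee_pos: [0.5954, 0.1707, 0.0736]
tcp_rot: [-1.57, -0.122, -0.263]
contact_force: [0.2, -0.2, -0.2]
grip_width: -0.0001
```

Call:
{"method": "apply_moves", "body": {
  "motion": [0,0,0,0,0.001,0,-1,0,0,0,0,0.001,0,-1,0,0,0,0,0.001,0,-1,0,0,0,0,0,0,-1,0,0,0,0,0,0,-1]
}}

```text
time_s: 5.3
ee_pos: [0.5957, 0.1705, 0.0706]
tcp_rot: [-1.57, -0.122, -0.263]
contact_force: [-0.7, -0.5, 0.4]
grip_width: 0.0001
```

Run:
```python
from h import *
from plant import state,capture
s=state();rel(s,A3+.0*n)
```

```text
turn deg [-0.02 -0.16  0.01]
shift in cur tool [0.0003 0.0007 0.0001] in target tool [0.0003 0.0007 0.0001]
t 5.3 F [-0.7  -0.49  0.41] Fn 0.48 ee [0.5957 0.1705 0.0706] q [ 0.31   0.428 -0.194  0.846 -0.066  2.141] gw 0.0001
```

Call:
{"method": "apply_moves", "body": {
  "motion": [0,0,0,0,0.001,0,-1,0,0,0,0,0,0,-1]
}}

```text
time_s: 5.5
ee_pos: [0.596, 0.1705, 0.0696]
tcp_rot: [-1.57, -0.122, -0.263]
contact_force: [-0.5, -0.4, 0.7]
grip_width: -0.0
```

Call:
{"method": "apply_moves", "body": {
  "motion": [0,0,0,0,0.001,0,-1,0,0,0,0,0,0,-1]
}}

```text
time_s: 5.7
ee_pos: [0.5961, 0.1705, 0.0686]
tcp_rot: [-1.57, -0.122, -0.263]
contact_force: [-0.2, -0.4, 0.7]
grip_width: 0.0001
```

Call:
{"method": "apply_moves", "body": {
  "motion": [0,0,0,0,0.001,0,-1,0,0,0,0,0,0,-1]
}}

```text
time_s: 5.9
ee_pos: [0.5962, 0.1705, 0.0676]
tcp_rot: [-1.57, -0.122, -0.263]
contact_force: [-0.2, -1.0, 2.2]
grip_width: 0.0001
```

Call:
{"method": "apply_moves", "body": {
  "motion": [0,0,0,0,0.001,0,-1,0,0,0,0,0,0,-1]
}}

```text
time_s: 6.1
ee_pos: [0.5963, 0.1705, 0.0666]
tcp_rot: [-1.57, -0.122, -0.263]
contact_force: [-0.1, 0.1, 3.0]
grip_width: 0.0
```

Call:
{"method": "apply_moves", "body": {
  "motion": [0,0,0,0,0.001,0,-1,0,0,0,0,0,0,-1]
}}

```text
time_s: 6.3
ee_pos: [0.5964, 0.1704, 0.0656]
tcp_rot: [-1.57, -0.122, -0.263]
contact_force: [0.2, -0.3, 3.4]
grip_width: -0.0004
```

Call:
{"method": "apply_moves", "body": {
  "motion": [0,0,0,0,0.001,0,-1,0,0,0,0,0,0,-1]
}}

```text
time_s: 6.5
ee_pos: [0.5965, 0.1704, 0.065]
tcp_rot: [-1.57, -0.123, -0.263]
contact_force: [-1.9, -0.2, 5.8]
grip_width: 0.0002
```

Call:
{"method": "apply_moves", "body": {
  "motion": [0,0,0,0,0.001,0,-1,0,0,0,0,0,0,-1]
}}

```text
time_s: 6.7
ee_pos: [0.5966, 0.1704, 0.0648]
tcp_rot: [-1.57, -0.123, -0.263]
contact_force: [-5.0, -0.5, 12.9]
grip_width: 0.0003
```

Call:
{"method": "apply_moves", "body": {
  "motion": [0,0,0,0,0.0005,0,-1,0,0,0,0,0,0,-1]
}}

```text
time_s: 6.9
ee_pos: [0.5966, 0.1704, 0.0647]
tcp_rot: [-1.569, -0.123, -0.263]
contact_force: [-7.1, -0.7, 18.5]
grip_width: -0.0002
```

Call:
{"method": "apply_moves", "body": {
  "motion": [0,0,0,0,-0.002,0,-1,0,0,0,0,-0.004,0,-1,0,0,0,0,-0.006,0,-1,0,0,0,0,-0.01,0,-1,0,0,0,0,-0.015,0,-1,0,0,0,0,-0.01,0,-1,0,0,0,0,0,0,-1,0,0,0,0,0,0,-1]
}}

```text
time_s: 7.7
ee_pos: [0.5911, 0.1718, 0.1098]
tcp_rot: [-1.57, -0.122, -0.263]
contact_force: [0.7, 0.1, 0.1]
grip_width: 0.0002
```

Run:
```python
from h import *
from plant import state,capture
s=state();rel(s,TK+.02*n)
c=capture("side")
a=pickle.load(open('side2.pkl','rb'))['color'][:,:,::-1]
g=c['color'][:,:,::-1]
f=lambda g:cv2.resize(g[140:240,165:300],None,fx=2.9,fy=2.9,interpolation=cv2.INTER_CUBIC)
cv2.imwrite('pics/cmp3.png',np.hstack([f(a),f(g)]))
```

```text
turn deg [-0.03 -0.15  0.02]
shift in cur tool [-0.1197  0.0182  0.0179] in target tool [-0.1197  0.0182  0.0182]
t 7.7 F [0.67 0.06 0.08] Fn 0.0 ee [0.5911 0.1718 0.1098] q [ 0.315  0.388 -0.147  0.933 -0.066  2.145] gw 0.0002
```

View pics/cmp3.png

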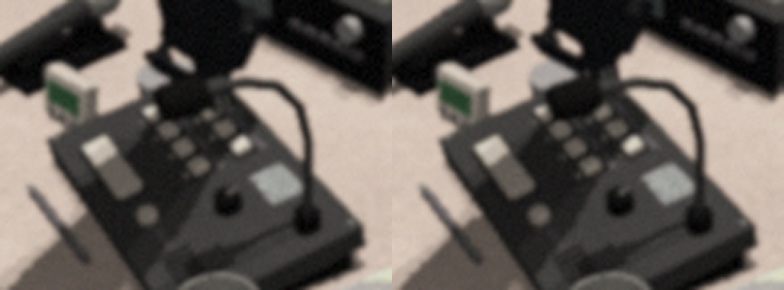

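Call:
{"method": "apply_moves", "body": {
  "motion": [0,0,0,-0.015,0,0.0023,-1,0,0,0,-0.015,0,0.0023,-1,0,0,0,-0.015,0,0.0023,-1,0,0,0,-0.015,0,0.0023,-1,0,0,0,-0.015,0,0.0023,-1,0,0,0,-0.015,0,0.0023,-1,0,0,0,-0.015,0,0.0023,-1,0,0,0,-0.0147,0,0.0019,-1,0,0,0,0,0.009,0,-1,0,0,0,0,0.009,0,-1,0,0,0,0,0,0,-1,0,0,0,0,0,0,-1]
}}

```text
time_s: 8.95
ee_pos: [0.4834, 0.2192, 0.0768]
tcp_rot: [-1.571, -0.122, -0.263]
contact_force: [0.1, 0.6, -0.3]
grip_width: -0.0
```

Run:
```python
from h import *
from plant import state,capture
s=state();rel(s,TK)
c=capture("side")
g=c['color'][:,:,::-1]
cv2.imwrite('pics/s4.png',cv2.resize(g[100:250,130:310],None,fx=4,fy=4,interpolation=cv2.INTER_CUBIC))
print(proj(c,[TK,s['ee_pos']-.008*n]))
```

```text
turn deg [ 0.02 -0.19 -0.02]
shift in cur tool [-0.0002  0.0196  0.0002] in target tool [-0.0002  0.0196  0.0002]
t 8.95 F [ 0.07  0.57 -0.32] Fn -0.31 ee [0.4834 0.2192 0.0768] q [ 0.471  0.297 -0.386  0.797 -0.081  2.302] gw -0.0
[[202.69556137 195.78528908]
 [201.20725904 190.66340756]]
```

View pics/s4.png

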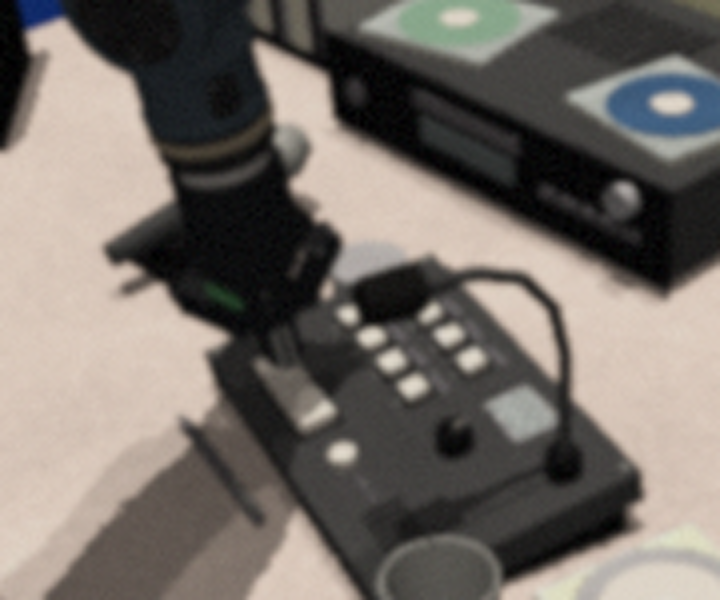

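Call:
{"method": "apply_moves", "body": {
  "motion": [0,0,0,0,0.009,0,-1,0,0,0,0,0.008,0,-1,0,0,0,0,0.001,0,-1,0,0,0,0,0.001,0,-1,0,0,0,0,0.001,0,-1,0,0,0,0,0.001,0,-1,0,0,0,0,0,0,-1,0,0,0,0,0,0,-1]
}}

```text
time_s: 9.8
ee_pos: [0.4856, 0.2188, 0.0567]
tcp_rot: [-1.57, -0.122, -0.263]
contact_force: [-1.1, -0.9, 1.6]
grip_width: 0.0003
```

Call:
{"method": "apply_moves", "body": {
  "motion": [0,0,0,0,0.001,0,-1,0,0,0,0,0.001,0,-1,0,0,0,0,0,0,-1]
}}

```text
time_s: 10.1
ee_pos: [0.4859, 0.2188, 0.0545]
tcp_rot: [-1.57, -0.122, -0.263]
contact_force: [-1.0, -0.1, 2.2]
grip_width: -0.0001
```

Call:
{"method": "apply_moves", "body": {
  "motion": [0,0,0,0,0.001,0,-1,0,0,0,0,0,0,-1]
}}

```text
time_s: 10.3
ee_pos: [0.486, 0.2187, 0.0535]
tcp_rot: [-1.57, -0.122, -0.263]
contact_force: [-1.1, -0.5, 2.9]
grip_width: -0.0
```

Call:
{"method": "apply_moves", "body": {
  "motion": [0,0,0,0,0.001,0,-1,0,0,0,0,0,0,-1]
}}

```text
time_s: 10.5
ee_pos: [0.4861, 0.2187, 0.0525]
tcp_rot: [-1.57, -0.122, -0.263]
contact_force: [-0.9, -0.6, 4.3]
grip_width: -0.0003
```

Call:
{"method": "apply_moves", "body": {
  "motion": [0,0,0,0,0.001,0,-1,0,0,0,0,0,0,-1]
}}

```text
time_s: 10.7
ee_pos: [0.4863, 0.2187, 0.0515]
tcp_rot: [-1.57, -0.122, -0.263]
contact_force: [-0.7, -1.4, 3.5]
grip_width: -0.0002
```

Call:
{"method": "apply_moves", "body": {
  "motion": [0,0,0,0,0.0006,0,-1,0,0,0,0,0,0,-1]
}}

```text
time_s: 10.9
ee_pos: [0.4863, 0.2187, 0.0513]
tcp_rot: [-1.57, -0.122, -0.263]
contact_force: [-3.2, -0.6, 8.4]
grip_width: -0.0001
```

Call:
{"method": "apply_moves", "body": {
  "motion": [0,0,0,0,0.0003,0,-1,0,0,0,0,0,0,-1,0,0,0,0,0,0,-1,0,0,0,0,0,0,-1]
}}

```text
time_s: 11.3
ee_pos: [0.4863, 0.2187, 0.0513]
tcp_rot: [-1.57, -0.123, -0.263]
contact_force: [-5.0, -2.5, 11.8]
grip_width: -0.0
```

Call:
{"method": "apply_moves", "body": {
  "motion": [0,0,0,0,0,0,-1,0,0,0,0,0,0,-1,0,0,0,0,0,0,-1,0,0,0,0,0,0,-1,0,0,0,0,0,0,-1]
}}

```text
time_s: 11.8
ee_pos: [0.4863, 0.2187, 0.0513]
tcp_rot: [-1.57, -0.123, -0.263]
contact_force: [-3.5, -1.5, 11.9]
grip_width: -0.0
```

Run:
```python
from h import *
from plant import state,capture
s=state();rel(s,TK-.006*n)
c=capture("side")
g=c['color'][:,:,::-1]
cv2.imwrite('pics/s5.png',cv2.resize(g[100:250,130:310],None,fx=4,fy=4,interpolation=cv2.INTER_CUBIC))
```

```text
turn deg [-0.04 -0.15  0.04]
shift in cur tool [-0.0001 -0.0001 -0.0001] in target tool [-0.0001 -0.0001 -0.0001]
t 11.8 F [-3.5  -1.46 11.95] Fn 12.22 ee [0.4863 0.2187 0.0513] q [ 0.468  0.329 -0.418  0.732 -0.081  2.298] gw -0.0
```

View pics/s5.png

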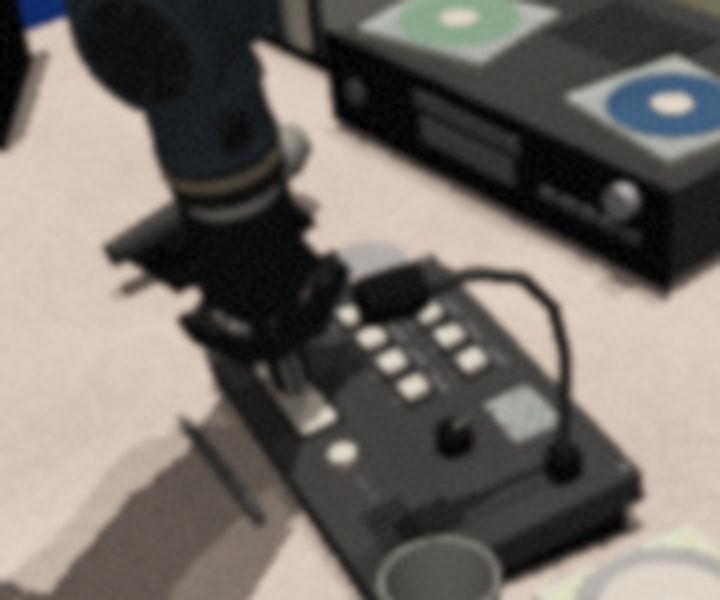

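The bar is visibly down (around pixel 300,400 in the crop). The console, keys, pen and knob look unchanged, and the hold is steady at about 12 N.

```bash
python3 -c "
from plant import close_job;print(close_job())"
```

```text
the job is handed in; nothing more can be done
None
```

I pressed the third rear zone key until it reached its stop and let it come back up. I then pressed the talk bar to its stop and handed the job in at about 11.9 s of the 38 s allowed, still holding it down.

- **Zone key:** the fingertips stopped moving about 5 mm below first contact, and the force then rose sharply. That push peaked at about 18.5 N, well above the 3.5 N needed to press the key fully down, so it was less gentle than it could have been. After retracting, the force returned to about zero. The later side view shows the other zone keys that can be seen standing up; the microphone head hides part of the rear row.
- **Talk bar:** the fingertips are within about 0.1 mm of the calculated fully-down position. The force held steady at about 12 N for the last 0.5 s.
- **Surroundings:** in the side-camera pictures before and after, the console, pen, knob, gooseneck and neighbouring items look unmoved.
- **Not measured directly:** the press depths come from arm position and force alone. The microphone head and the gripper hid the key itself from both cameras during its press.

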